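# Return the drying cassette to the watch box through its spring flap

## Robot

A 7-joint arm with a two-finger parallel gripper is mounted at the origin on the work surface. World frame = base frame: x ahead of the robot, y to its left, z up, the work surface at z = 0. Lengths are in m, angles in rad, forces in N, time in s.
With the tool pointing down it reaches from about 0.425 to 0.875 m from the base axis. Payload 9.9 kg.
Tool frame: the origin (TCP) lies at the very end of the fingers, on their centre line; the grasp point (between the pads) lies ctrl.grip_depth behind it (ctrl.grip_depth is the distance from the TCP to the grasp point, in m); z points along the fingers, y is the line along which they close (so a half turn about z gives the same grasp; the last joint's range is limited). The gripper opens to 85 mm and grips with 20 to 120 N. Pads are 22 mm wide; open, the fingers measure 114 mm over their backs; the gripper's body (76 mm by 85 mm) begins 54 mm behind the grasp point. The pads swing forward as they close: fully open they stand 13 mm farther back than shut.
Start: joints at [1.18, 0.576, 0.025, 1.437, -0.015, 1.129, -0.057], TCP at [0.204, -0.643, 0.196] pointing down, gripper open.
Joint ranges: [-2.76, 2.76], [-0.34, 2.15], [-1.52, 1.57], [0.19, 2.46], [-1.09, 4.23], [0.17, 1.99], [-2.82, 2.82]. Speed limits (rad/s): [2.22, 2.22, 3.01, 3.01, 3.14, 3.14, 3.14].

## Interface

Orientations are given as a unit quaternion [w, x, y, z].
In Python, from workcell import ctrl, viewer gives the robot as it stands. The module is installed in compiled form; this text tells all that it offers. Calls block until the motion is done:
- ctrl.goto(position, orientation): joint-space move of the TCP to a pose.
- ctrl.move_l(position, max_speed=0.15, rotation=None): straight line of the TCP; rotation=None keeps the orientation; max_speed is the mean speed in m/s.
- ctrl.move_j(angles): joint-space move.
- ctrl.gripper_to(opening, strength=None): finger opening in m; strength is the grip in N (None keeps the last); returns when the fingers have stopped.
- ctrl.hold(seconds).
- ctrl.inverse_kinematics(position, orientation): joint angles nearest the present ones, or None.
- viewer.snapshot(name): name is "scene" or "side" or "wrist"; returns a dict with "image" (420x560x3 uint8, red, green, blue), "z_map" (420x560 float32, m along the optical axis (not along the pixel's ray), 0 where there is no reading), "K" (3x3 intrinsics, pixels), "xyz" and "rotation" of the camera in the world; the wrist camera has in their place "hand_eye" (4x4, takes a point from camera to tool coordinates, whose origin is the TCP and whose axes are the flange's). Camera axes: x right, y down, z forward; pixel columns grow to the right and rows downward; lengths in m; the calibration is good to about 2 mm. A picture is of the moment at which its call begins: read the wrist's pose just before it.
A pose or a line that the arm cannot do raises ctrl.MotionError and nothing moves.
- ctrl.close_job(): hands the job in; it is judged then, once.
Trained networks look in a picture, given as the dict that the camera call returned (one of the last four; its "shot" number tells which), for a name from the list of things; names that differ only in an ending like _2 or _b are one class to them, and where a whole thing is asked for, a point or a joint stands for the part that bears it (a point fixed in the world has none). Each returns a list of dicts, best first, with "conf" (0 to 1); they miss things now and then, are a little off and sometimes report something else, mostly with a low value. They report only what shows in the picture. A call takes as long as a camera call.
- viewer.look_for(picture, query): "xy" ([column, row] as shares, 0 to 1, of the picture: columns of its width, rows of its height, amid what is visible of it).
Readings, each from a call of its own:
- ctrl.current_time(): time.
- ctrl.current_joint_pos(): joint angles.
- ctrl.current_joint_velocities(): joint speeds.
- ctrl.current_joint_efforts(): joint torques, N m.
- ctrl.current_tcp_pos(): TCP position.
- ctrl.current_tool_rot(): TCP orientation.
- ctrl.current_ft_force(): force on the tool from outside, world axes, zero at the start.
- ctrl.current_torque(): the same for the moment, N m.
- ctrl.current_grip_width(): finger opening in m.
- ctrl.current_finger_force(): force on a finger pad.
Only numpy, scipy, OpenCV 4.12 (cv2) and the standard library are available. Lean on these libraries where they do the work, as an engineer would, in place of code of your own. Each camera call takes 0.05 s, during which the arm holds its last target. There are 200 camera calls.

## Task

Put the dry silica-gel cassette back into the stainless watch box: push it straight down through the spring flaps in the steel deck until you feel it click home on the catches at the bottom of its bay and the flaps have closed behind it. Push gently and feel for the end of the travel instead of forcing it, do not press on the glass lid, and leave the other things on the dresser as they stand.

Things in the scene. Friction and masses are not known exactly. Their poses are not given: they have to be found in the camera images.
- cassette_mid (a point): centre (half-way up) of the loose drying cassette, a white plastic block with orange bead windows on its broad sides, standing upright: 70 long (its x) x 30 thick (its y) x 60 high (its z), 0.12 to 0.21 kg. The top 10 mm is only 62 long; below it are rounded shoulders for the catches, and the ends taper to 62 over the lowest 22. Either way round fits. Grip it across the 30 mm.
- port (a point): centre of the bay's mouth, level with the steel deck of the watch box (116 above the dresser). The throat is 74 (along this frame's x) x 34 (along its y), z up, straight down. A black bezel round it is 90 x 50 outside, 4 above the deck, and slopes inwards at 45 degrees as a lead-in. 4 mm below the deck lie the spring flaps. The bay has no room for fingers beside the cassette.
- bay (a point): point inside, on the bay's axis, 37 below the deck. When home the cassette's top lies 28 to 46 below the deck: the bay floor is screw-set, differs from box to box, cannot be seen and must be felt. Beyond home a stiff sprung gasket pushes back, from 5 N up to 25 N within 4 mm. Over 25 N on cassette or box is forcing. Shut fingertips up to 30 mm thick can follow the cassette down.
- flap_inner (a joint): angle of the orange spring flap on the -y long edge of the mouth, 72 x 20 mm, rad: 0 = shut, 1.5 = hanging open. It swings down into the bay. The two flaps start to open under about 6 N on the cassette's nose, rub on its sides, and spring shut when nothing is in their way down to 26 mm below the deck.
- flap_outer (a joint): the same for the twin flap on the +y long edge of the mouth.
- catch_front (a joint): how far the sprung ball catch at the bay's -x end is pushed back, m: 0 = sprung out, about 0.002 while the cassette's end rubs past it (a push of 5 to 15 N at first, then 2 to 6 N; a cassette let go early stays stuck there), back near 0 over the shoulder when the cassette has clicked home. The catches lie 35 to 53 below the deck.
- catch_rear (a joint): the same for the ball catch at the bay's +x end.
- watch_box: fixed stainless steel watch box 150 (x) x 300 (y) x 116 high; origin at the centre of its underside. The bay lies in the steel deck on its +y part (mouth centre at y +95); the glass lid covers the -y part.
- lid: hinged glass lid, shut, 147 x 184, flush with the deck, from y -148 to +36 of the watch box; origin on its hinge at the back. Leave alone.
- alebrije_cat: loose painted ceramic cat, 110 long x 36 x 100 high, origin under its middle. Leave alone.
- pebble_pot: loose terracotta pot of pebbles, 114 across, 105 high, origin under its middle. Leave alone.
- shoehorn: folded aluminium shoehorn lying flat, 170 x 32 x 12, origin under its middle. Leave alone.
- perfume: loose amber glass perfume bottle, 34 x 56 x 104 high, origin under its middle. Leave alone.
- hairbrush: loose wooden hairbrush, 215 x 56 x 36, origin near its middle. Leave alone.
- cream_jar: loose white cream jar with brass cap, 64 across, 50 high, origin under its middle. Leave alone.

How it is judged:
By the outcome, as a careful person would: the job done as asked, in the order asked, and still so for the second after the job is handed in, with the robot touching nothing.
It also fails if it takes over 67 s, if anything falls off the work surface, if the arm or the gripper's body presses on something with over 40 N, if the wrist force passes 120 N, or if a joint passes its speed limit or range.

## Working session

There is one attempt and no reset: what is moved stays moved. The work goes in short steps, each a Python script; the robot and the scene stay as the last script left them, time stands still between calls to the robot, and variables do not carry over. Pictures are saved under pics/ and viewed, at most 10 in all, crops included, and the job is handed in when it is done.

```bash
mkdir -p pics; cat > h.py <<'E'
import numpy as np, cv2
from workcell import ctrl, viewer
from scipy.spatial.transform import Rotation as R
def q2R(q): return R.from_quat([q[1],q[2],q[3],q[0]])
def cam(s, pose=None):
    if "hand_eye" in s:
        T=np.eye(4);T[:3,:3]=q2R(pose[1]).as_matrix();T[:3,3]=pose[0]
        return T@np.array(s["hand_eye"])
    T=np.eye(4);r=np.array(s["rotation"])
    T[:3,:3]=r if r.shape==(3,3) else q2R(r).as_matrix();T[:3,3]=s["xyz"];return T
def cloud(s,pose=None):
    z=s["z_map"];K=np.array(s["K"]);v,u=np.indices(z.shape)
    P=np.stack([(u-K[0,2])/K[0,0]*z,(v-K[1,2])/K[1,1]*z,z],-1)
    T=cam(s,pose);W=P@T[:3,:3].T+T[:3,3];W[z==0]=np.nan;return W
def pose(): return np.array(ctrl.current_tcp_pos()),np.array(ctrl.current_tool_rot())
def snap(n):
    p=pose() if n=="wrist" else None
    s=viewer.snapshot(n);return s,cloud(s,p)
def save(s,f): cv2.imwrite("pics/"+f,s["image"][:,:,::-1])
E
python3 - <<'E'
from h import *
print(ctrl.grip_depth,ctrl.current_time(),pose(),ctrl.current_grip_width())
ims=[]
for n in("scene","side"):
    s,W=snap(n);ims.append(s["image"]);np.savez(f"{n}.npz",W=W,im=s["image"])
    print(n,np.round(cam(s),3).tolist())
    for q in("cassette_mid","port","watch_box","lid","alebrije_cat","pebble_pot","shoehorn","perfume","hairbrush","cream_jar"):
        for d in viewer.look_for(s,q)[:2]:
            c,r=int(d["xy"][0]*560),int(d["xy"][1]*420)
            print(q,round(d["conf"],2),c,r,np.round(W[min(r,419),min(c,559)],3))
    save(s,n+".png")
E
```

```text
0.0187 0.0 (array([ 0.20369944, -0.64298344,  0.19493842]), array([-8.25346468e-04,  9.88255647e-01,  1.52807270e-01, -1.80750363e-04])) 0.08569782751078393
scene [[0.401, 0.775, -0.489, 1.295], [0.916, -0.348, 0.199, -0.299], [-0.016, -0.528, -0.849, 1.422], [0.0, 0.0, 0.0, 1.0]]
cassette_mid 0.86 144 254 [ 0.47  -0.394  0.055]
port 0.59 257 246 [ 0.614 -0.088  0.117]
watch_box 0.94 259 247 [ 0.619 -0.084  0.116]
lid 0.58 244 249 [ 0.609 -0.126  0.117]
alebrije_cat 0.64 347 147 [0.34  0.352 0.031]
pebble_pot 0.84 413 212 [0.685 0.388 0.091]
shoehorn 0.64 274 305 [ 0.757 -0.1    0.01 ]
perfume 0.74 373 260 [0.768 0.209 0.066]
hairbrush 0.59 160 220 [ 0.364 -0.317  0.037]
cream_jar 0.58 350 148 [0.348 0.36  0.03 ]
cream_jar 0.19 257 248 [ 0.619 -0.09   0.114]
side [[-0.979, -0.111, 0.172, 0.297], [-0.205, 0.521, -0.829, 1.039], [0.002, -0.846, -0.532, 0.751], [0.0, 0.0, 0.0, 1.0]]
cassette_mid 0.63 317 176 [ 0.45  -0.39   0.046]
port 0.94 260 212 [0.573 0.041 0.118]
watch_box 0.79 266 210 [0.56  0.019 0.114]
lid 0.83 260 186 [ 0.616 -0.124  0.119]
lid 0.36 179 259 [0.753 0.252 0.068]
alebrije_cat 0.59 245 305 [0.528 0.37  0.053]
pebble_pot 0.83 184 303 [0.657 0.43  0.091]
shoehorn 0.8 219 214 [ 0.757 -0.077  0.016]
shoehorn 0.73 325 325 [0.328 0.392 0.051]
perfume 0.78 177 257 [0.761 0.248 0.07 ]
hairbrush 0.74 337 190 [ 0.361 -0.311  0.034]
cream_jar 0.96 326 326 [0.326 0.393 0.05 ]
```

View pics/scene.png

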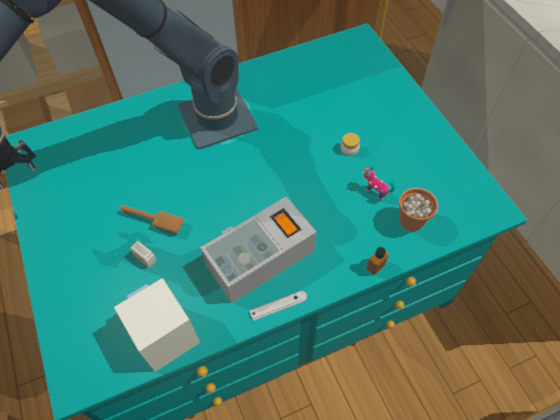

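View pics/side.png

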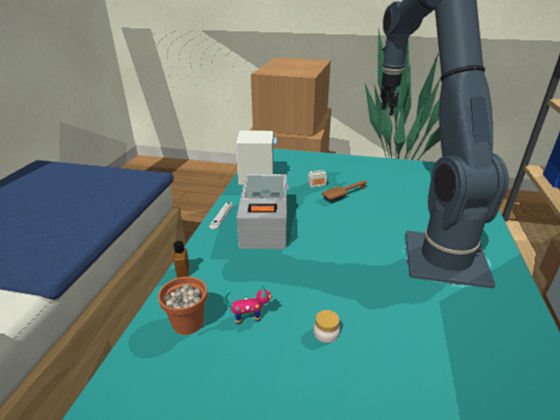

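The scene view shows the cassette upright at (144,254), the mouth with its orange flaps at (286,222), and an unlisted tall white block at (158,325). I'll measure those roughly, then look with the wrist camera.

```bash
python3 - <<'E'
from h import *
d=np.load("scene.npz");W=d["W"];im=d["im"]
for nm,(r0,r1,c0,c1),lo in(("cas",(235,275,125,165),0.052),("white",(280,370,110,205),0.08)):
    P=W[r0:r1,c0:c1].reshape(-1,3);P=P[P[:,2]>lo]
    print(nm,len(P),P.min(0),P.max(0),np.median(P,0))
    if nm=="cas": print(cv2.minAreaRect(P[:,:2].astype(np.float32)*1000))
    else: 
        Q=P[P[:,2]>P[:,2].max()-0.01];print(cv2.minAreaRect(Q[:,:2].astype(np.float32)*1000))
P=W[200:245,265:305];h=cv2.cvtColor(im[200:245,265:305],cv2.COLOR_RGB2HSV)
m=(h[...,0]<25)&(h[...,1]>180)&(h[...,2]>120);Q=P[m];print("port",m.sum(),np.median(Q,0),cv2.minAreaRect(Q[:,:2].astype(np.float32)*1000))
q=[0,1,0,0]
ctrl.goto([0.45,-0.39,0.30],q)
s,W=snap("wrist");save(s,"w1.png");np.savez("w1.npz",W=W,im=s["image"]);print(np.array(s["hand_eye"]).round(3).tolist(),ctrl.current_time(),ctrl.current_joint_pos())
E
```

```text
cas 200 [ 0.42428756 -0.42363833  0.05251277] [ 0.48925631 -0.37322436  0.0696506 ] [ 0.45639055 -0.39817933  0.06061942]
((454.9580383300781, -398.7947998046875), (66.73841857910156, 30.261356353759766), 27.839841842651367)
white 3827 [ 0.62693775 -0.4979254   0.08005658] [ 0.79878289 -0.33460806  0.19075277] [ 0.73636698 -0.41573589  0.18172496]
((715.4822387695312, -416.7552490234375), (141.75205993652344, 139.63780212402344), 11.570881843566895)
port 234 [nan nan nan] ((578.0774536132812, 16.115318298339844), (73.11241149902344, 36.33127212524414), 14.586893081665039)
[[0.0, -0.95, -0.311, 0.08], [1.0, 0.0, 0.0, 0.001], [-0.0, -0.311, 0.95, -0.178], [0.0, 0.0, 0.0, 1.0]] 2.525 [ 0.58694291  0.38483027  0.07746422  1.48736401 -0.02961012  1.27119927
 -0.90523653]
```

View pics/w1.png

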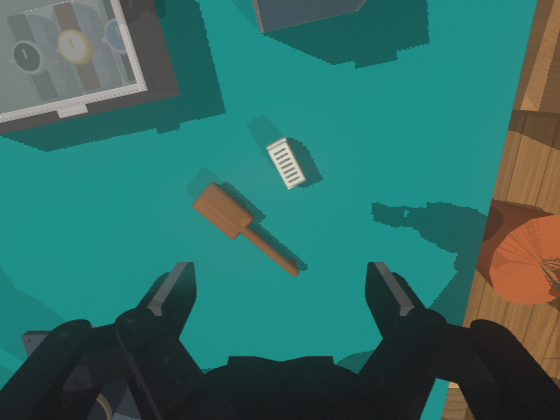

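The wrist view shows the cassette top at about (287,163), long axis tilted roughly 27°. The hairbrush head corner is at (253,213), so I'll keep the fingers only part open. Next I fit the cassette and look at the port from near.

```bash
python3 - <<'E'
from h import *
d=np.load("w1.npz");W=d["W"];P=W[120:205,250:320].reshape(-1,3);P=P[P[:,2]>0.05]
print("cas",len(P),np.median(P[:,2]),cv2.minAreaRect(P[:,:2].astype(np.float32)*1000))
a=np.radians(13);q=R.from_euler('z',a)*R.from_quat([1,0,0,0]);q=q.as_quat();q=[q[3],*q[:3]]
p=np.array([0.578,0.016])-0.02*np.array([np.cos(a),np.sin(a)])
ctrl.goto([p[0],p[1],0.30],q)
s,W=snap("wrist");save(s,"w2.png");np.savez("w2.npz",W=W,im=s["image"]);print(ctrl.current_time())
print([(x["conf"],x["xy"][0]*560,x["xy"][1]*420) for x in viewer.look_for(s,"port")])
h=cv2.cvtColor(s["image"],cv2.COLOR_RGB2HSV)
m=((h[...,0]<22)&(h[...,1]>180)&(h[...,2]>120)&(W[...,2]>0.09)&(W[...,2]<0.13))
Q=W[m];print(m.sum(),np.median(Q,0),cv2.minAreaRect(Q[:,:2].astype(np.float32)*1000))
m=np.isfinite(W[...,2])&(W[...,2]>0.1175)&(W[...,2]<0.13)&(h[...,2]<80);Q=W[m];print("bezel",m.sum(),np.median(Q,0),cv2.minAreaRect(Q[:,:2].astype(np.float32)*1000))
E
```

```text
cas 949 0.05996371391729244 ((453.75360107421875, -401.0408935546875), (69.05388641357422, 29.998525619506836), 27.512638092041016)
4.1083
[(0.94, 352.912, 158.382)]
1345 [0.57983898 0.01455498 0.11256212] ((576.6438598632812, 14.043549537658691), (71.03072357177734, 32.0010986328125), 10.878049850463867)
bezel 1023 [0.58244913 0.01862608 0.1196937 ] ((576.7586059570312, 14.394323348999023), (89.27437591552734, 49.58876037597656), 11.175161361694336)
```

View pics/w2.png

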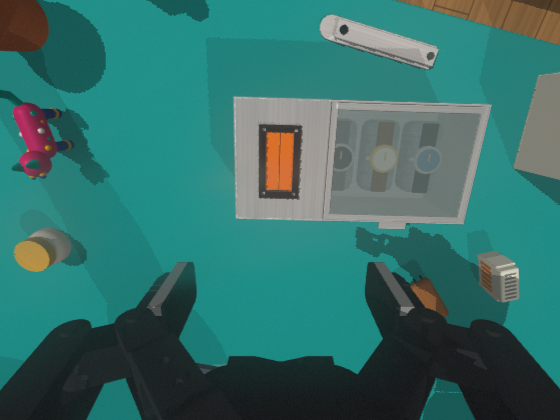

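The port rectangle is clear: the bezel spans (260–300, 125–198), flaps shut, and nothing stands near it. The port fit is (0.5767, 0.0143) at yaw 11.1°. Now I grasp the cassette near its top.

```bash
cat >> h.py <<'E'
def down(deg):
    q=(R.from_euler('z',deg,degrees=True)*R.from_quat([1,0,0,0])).as_quat();return [q[3],*q[:3]]
E
python3 - <<'E'
from h import *
q=down(27.5);c=[0.4540,-0.4008]
ctrl.goto([*c,0.16],q)
ctrl.gripper_to(0.056,40)
ctrl.move_l([*c,0.033],0.08)
print(ctrl.current_ft_force())
ctrl.gripper_to(0.02,40)
print(ctrl.current_grip_width(),ctrl.current_finger_force(),ctrl.current_ft_force())
ctrl.move_l([*c,0.25],0.12)
print(ctrl.current_grip_width(),ctrl.current_ft_force(),ctrl.current_time())
q=down(11.1);p=[0.5767,0.0143]
ctrl.goto([*p,0.25],q)
s,W=snap("wrist");save(s,"w3.png");np.savez("w3.npz",W=W,im=s["image"])
s,W2=snap("side");np.savez("s3.npz",W=W2,im=s["image"])
cv2.imwrite("pics/s3.png",cv2.resize(s["image"][100:260,180:360,::-1],None,fx=3,fy=3))
print(pose(),ctrl.current_time(),ctrl.current_joint_pos())
E
```

```text
[ 0.71996729  0.72555905 -0.81761887]
0.020203624637924404 0.0 [-0.21331424 -0.39709438  0.15473189]
0.01981610649228392 [0.08864859 0.00933488 0.39891892] 10.3417
(array([0.57674304, 0.01279107, 0.24995825]), array([ 2.58278349e-04,  9.95407634e-01,  9.57265472e-02, -5.25195070e-05])) 12.0333 [-0.06828566  0.38412085 -0.0522787   1.61962711  0.02213393  1.13852848
 -1.50508667]
```

View pics/w3.png

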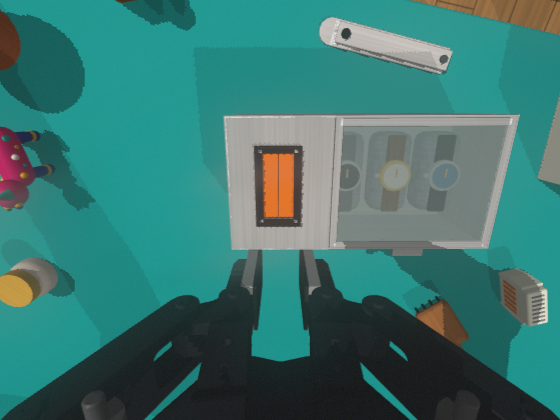

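View pics/s3.png

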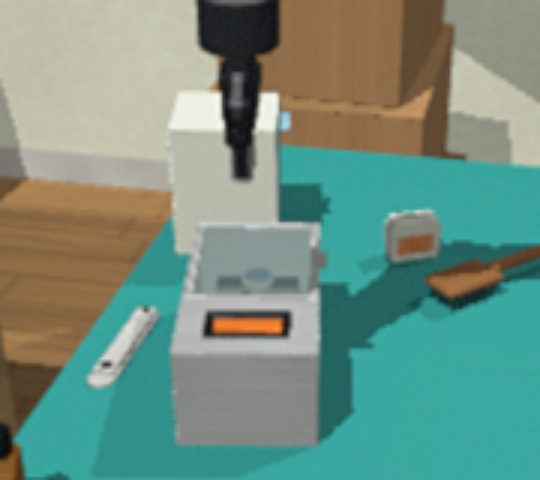

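The grasp missed: the fingers closed on nothing, and the cassette still stands, seen in the wrist view at (525,297). I'll locate it again.

```bash
python3 - <<'E'
from h import *
d=np.load("w3.npz");W=d["W"]
for f in("w3","s3","side","scene"):
    W=np.load(f+".npz")["W"];m=(abs(W[...,0]-0.455)<0.07)&(abs(W[...,1]+0.4)<0.055)&(W[...,2]>0.045)&(W[...,2]<0.075)
    P=W[m];print(f,len(P),cv2.minAreaRect(P[:,:2].astype(np.float32)*1000) if len(P) else 0)
s,W=snap("scene");m=(abs(W[...,0]-0.455)<0.07)&(abs(W[...,1]+0.4)<0.055)&(W[...,2]>0.045)&(W[...,2]<0.075)
P=W[m];print("now",len(P),P.min(0),P.max(0),cv2.minAreaRect(P[:,:2].astype(np.float32)*1000))
# fingers in side cloud
W=np.load("s3.npz")["W"];m=(abs(W[...,0]-0.577)<0.05)&(abs(W[...,1]-0.014)<0.08)&(W[...,2]>0.2)&(W[...,2]<0.3)
P=W[m];print("fingers",P.min(0),np.median(P,0),P.max(0))
ctrl.goto([0.44,-0.40,0.22],down(27.5));ctrl.gripper_to(0.056,40)
s,W=snap("wrist");print(ctrl.current_time(),pose())
cv2.imwrite("pics/w4.png",s["image"][:,:,::-1])
m=(abs(W[...,0]-0.455)<0.07)&(abs(W[...,1]+0.4)<0.055)&(W[...,2]>0.045)&(W[...,2]<0.075)
P=W[m];print("w4",len(P),cv2.minAreaRect(P[:,:2].astype(np.float32)*1000))
E
```

```text
w3 1114 ((454.0827941894531, -399.3426513671875), (70.99979400634766, 31.27621841430664), 25.934093475341797)
s3 113 ((451.0107421875, -397.99658203125), (70.78942108154297, 36.486000061035156), 35.6295166015625)
side 116 ((450.30511474609375, -399.995849609375), (68.76154327392578, 38.73571014404297), 30.97722625732422)
scene 241 ((454.85833740234375, -398.6400451660156), (74.8031005859375, 31.08702850341797), 28.368677139282227)
now 236 [ 0.42234665 -0.42794309  0.04608983] [ 0.48987482 -0.37027746  0.06921542] ((454.63653564453125, -398.8215637207031), (71.61409759521484, 33.09075927734375), 24.278043746948242)
fingers [0.55989215 0.02058064 0.28784555] [0.56998777 0.02894292 0.29494908] [0.58128294 0.03613362 0.29973716]
14.175 (array([ 0.44011357, -0.39988377,  0.22000052]), array([3.90063947e-06, 9.71319821e-01, 2.37776797e-01, 1.19378555e-05]))
w4 1468 ((454.2147216796875, -400.7748107910156), (68.96778106689453, 29.975582122802734), 27.657556533813477)
```

View pics/w4.png

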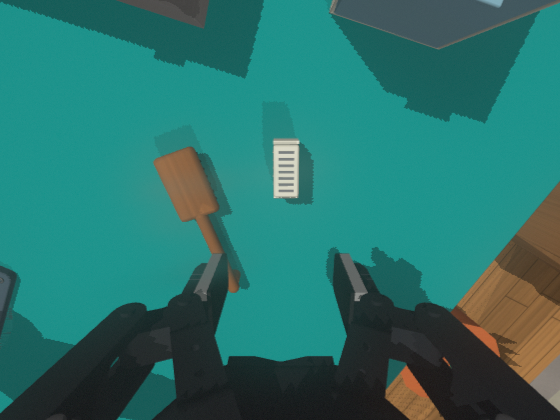

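```bash
python3 - <<'E'
from h import *
# tip in the tool frame (wrist depth) at the present opening
p=pose();s,W=snap("wrist");T=np.eye(4);T[:3,:3]=q2R(p[1]).as_matrix();T[:3,3]=p[0]
t=(W-p[0])@T[:3,:3]
for c0,c1 in((195,232),(325,370)):
    P=t[245:310,c0:c1].reshape(-1,3);P=P[np.isfinite(P[:,2])];P=P[P[:,2]<0.05]
    i=np.argsort(-P[:,2]);print(len(P),P[i[:3]].round(4).tolist(),P.min(0).round(3),P.max(0).round(3))
H=np.linalg.inv(np.array(s["hand_eye"]));K=np.array(s["K"])
for z in(0,-0.0187,-0.04):
  for y in(-.028,.028):
    c=H@[0,y,z,1];print(z,y,(K@c[:3]/c[2])[:2].round(0))
W=np.load("s3.npz")["W"];print(W[150:166:2,260].round(3))
s,_=snap("side");C=np.linalg.inv(cam(s));K=np.array(s["K"])
for z in(0.25,0.27,0.29): c=C@[0.5767,0.0128,z,1];print(z,(K@c[:3]/c[2])[:2])
E
```

```text
1647 [[-0.0043, -0.0273, -0.0394], [-0.0049, -0.0273, -0.0394], [0.0036, -0.0273, -0.0395]] [-0.011 -0.04  -0.09 ] [ 0.013 -0.027 -0.039]
1762 [[-0.0037, 0.0289, -0.0394], [0.0043, 0.0289, -0.0397], [-0.004, 0.0289, -0.0398]] [-0.011  0.028 -0.09 ] [ 0.013  0.042 -0.039]
0 -0.028 [237. 237.]
0 0.028 [322. 237.]
-0.0187 -0.028 [232. 250.]
-0.0187 0.028 [326. 250.]
-0.04 -0.028 [226. 269.]
-0.04 0.028 [332. 269.]
[[ 0.571  0.029  0.318]
 [ 0.569  0.036  0.315]
 [ 0.569  0.036  0.308]
 [ 0.571  0.029  0.299]
 [ 0.57   0.034  0.295]
 [ 0.677 -0.356  0.11 ]
 [ 0.676 -0.355  0.102]
 [ 0.677 -0.357  0.092]]
0.25 [260.08184445 169.13659709]
0.27 [259.89476904 162.9411688 ]
0.29 [259.70421105 156.63040705]
```

The depth data show the real fingertips sit about 39 mm behind the reported TCP at this opening (about 35 mm at 20 mm), so I closed above the cassette. I'll retry with that offset.

```bash
python3 - <<'E'
from h import *
c=[0.4546,-0.4010]
ctrl.move_l([*c,0.05],0.15,rotation=None)
ctrl.move_l([*c,-0.001],0.06)
print(ctrl.current_ft_force(),pose()[0])
ctrl.gripper_to(0.02,40)
print(ctrl.current_grip_width(),ctrl.current_finger_force(),ctrl.current_ft_force())
ctrl.move_l([*c,0.03],0.08)
ctrl.move_l([*c,0.22],0.2)
print(ctrl.current_grip_width(),ctrl.current_ft_force(),ctrl.current_time())
p=[0.5767,0.0143];ctrl.goto([*p,0.22],down(11.1))
P=pose();s,W=snap("wrist");save(s,"w5.png")
t=(W-P[0])@q2R(P[1]).as_matrix();np.savez("w5.npz",W=W,t=t,im=s["image"])
m=(abs(t[...,0])<0.05)&(abs(t[...,1])<0.02)&(t[...,2]>-0.07)&(t[...,2]<0.02)
m&=s["image"].min(-1)>110
Q=t[m];print(len(Q),Q.min(0),Q.max(0),np.percentile(Q,5,0),np.percentile(Q,95,0))
T=Q[Q[:,2]<-0.055];print(len(T))
if len(T)>20:print(np.median(T,0),cv2.minAreaRect(T[:,:2].astype(np.float32)*1000))
print(pose()[0],ctrl.current_time())
E
```

```text
[-0.47391747  0.01641211  0.96036516] [ 0.45481553 -0.40118745 -0.00070432]
0.02950793174673203 41.728044748306274 [-0.87232108  0.46269494  3.82165542]
0.029293965807559028 [-0.95997548 -0.11931605 -1.07701711] 18.55
7749 [-0.03082213 -0.0171154  -0.06316376] [ 0.03516156  0.01586858 -0.01036825] [-0.02532349 -0.01237071 -0.06165622] [ 0.03441779  0.01368054 -0.03536759]
5987
[ 0.00996215  0.00057191 -0.06068742] ((0.27889251708984375, 0.6095352172851562), (62.06365966796875, 30.04862403869629), 0.5576280951499939)
[0.57674814 0.01262545 0.2199132 ] 20.1917
```

View pics/w5.png

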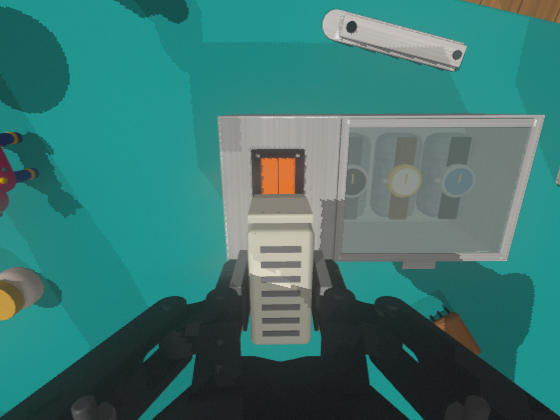

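The cassette is held square at mid-gripper, its top at (250–312, 230–345) with the bezel ahead of it. Its bottom lies at the reported TCP height. Now I insert it guardedly until the fingertips are just above the bezel.

```bash
python3 - <<'E'
from h import *
p=np.array([0.5763,0.0149])
q=down(11.1+0.5)
ctrl.move_l([*p,0.135],0.12,rotation=q)
e=p-pose()[0][:2];print("err",e*1000)
p2=p+e
ctrl.move_l([*p2,0.124],0.08);print(pose()[0],ctrl.current_ft_force(),ctrl.current_time())
f0=np.array(ctrl.current_ft_force())
for z in np.arange(0.121,0.0869,-0.003):
    ctrl.move_l([*p2,z],0.03)
    f=np.array(ctrl.current_ft_force())-f0
    print(round(z,3),(pose()[0]*1000).round(1),f.round(1))
    if f[2]>20 or np.hypot(*f[:2])>10: print("STOP");break
print(ctrl.current_time(),ctrl.current_grip_width())
E
```

```text
err [-0.54066137  0.13022659]
[0.57563512 0.0150444  0.1241483 ] [-0.51853257  0.03237707 -2.40925543] 21.3417
0.121 [575.8  15.  121.1] [0.3 0.3 0.5]
0.118 [575.6  15.  117.8] [ 0.2 -0.  -0. ]
0.115 [575.6  15.  114.8] [ 1.4 -1.3 -0.2]
0.112 [575.9  15.  112. ] [ 0.8  0.4 -0.3]
0.109 [576.1  15.  109.3] [ 0.7 -1.   6.5]
0.106 [576.2  15.  106.1] [ 2.2 -1.7  5.5]
0.103 [575.9  15.  102.8] [ 3.3 -0.6  3. ]
0.1 [575.4  15.   99.6] [1.8 0.7 1.3]
0.097 [575.3  15.1  96.5] [0.9 0.3 1.1]
0.094 [575.5  15.1  93.7] [ 1.5 -0.2  1.1]
0.091 [575.5  15.1  90.7] [ 0.3  0.8 -0.3]
0.088 [575.6  15.1  87.7] [ 1.3  0.6 -0.6]
24.3417 0.029133449266652796
```

It went in with only about 6 N at the flaps. Release, rise, shut the fingers, look.

```bash
python3 - <<'E'
from h import *
ctrl.gripper_to(0.05,30)
x,y,z=pose()[0]
ctrl.move_l([x,y,0.15],0.1)
ctrl.gripper_to(0.0,30)
print(ctrl.current_grip_width(),ctrl.current_ft_force(),ctrl.current_time())
ctrl.goto([0.5763-0.03,0.0149-0.006,0.19],down(11.1))
P=pose();s,W=snap("wrist");save(s,"w6.png");t=(W-P[0])@q2R(P[1]).as_matrix()
m=(s["image"].min(-1)>110)&(np.hypot(W[...,0]-.5767,W[...,1]-.0143)<0.05)&(W[...,2]>0.12)&(W[...,2]<0.16);Q=W[m]
print(len(Q));
if len(Q)>20: print(np.median(Q,0),cv2.minAreaRect(Q[:,:2].astype(np.float32)*1000))
m=(abs(t[...,0])<0.015)&(abs(t[...,1])<0.02)&(t[...,2]>-0.07)&(t[...,2]<-0.01);F=t[m]
print("tip z",len(F),np.percentile(F[:,2],[95,99,100]) if len(F) else 0, F.min(0),F.max(0));print(ctrl.current_time())
for a in(101.1,-78.9):
    j=ctrl.inverse_kinematics([0.5767,0.0143,0.15],down(a));print(a,j)
E
```

```text
0.0001272395882858482 [ 0.25910389 -0.12831346 -0.61031729] 25.975
76
[0.55762382 0.00820065 0.12019982] ((563.8026733398438, 12.115092277526855), (29.894207000732422, 23.54547882080078), 6.01760196685791)
tip z 1689 [-0.04260798 -0.04021864 -0.03847243] [ 0.00575887 -0.01288199 -0.0699994 ] [ 0.01199041  0.01441419 -0.03847243]
26.3417
101.1 [ 0.16014283  0.49411328 -0.40172965  1.75581375  0.23195492  0.93849314
 -0.1427386 ]
-78.9 [-0.6484709   0.63942679  0.91268956  1.78460675 -0.58894164  1.01581177
 -2.45384224]
```

View pics/w6.png

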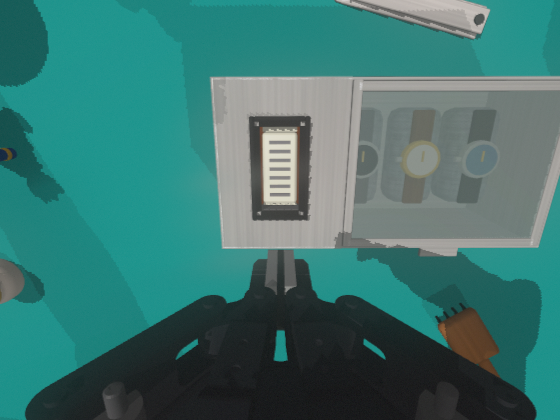

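The cassette sits upright in the mouth, its top at (264–297, 130–207), roughly at deck level; it dropped a bit and is held. Now I push with the shut fingers turned 90° for more clearance, feeling the force.

```bash
cat > push.py <<'E'
from h import *
def push(p,z0,z1,dz,limit,f0,speed=0.02):
    for z in np.arange(z0,z1,-dz):
        ctrl.move_l([*p,z],speed)
        f=np.array(ctrl.current_ft_force())-f0; P=pose()[0]*1000
        print(round(z*1000,1),P.round(1),f.round(1),round(ctrl.current_time(),1))
        if f[2]>limit(z) or np.hypot(*f[:2])>10: print("STOP");return z
    return z1
E
python3 - <<'E'
from push import *
P=pose();s,W=snap("wrist")
m=(s["image"].min(-1)>140);m[:125]=0;m[212:]=0;m[:,:260]=0;m[:,302:]=0
Q=W[m];print(len(Q),np.nanmedian(Q,0),np.nanpercentile(Q[:,2],[5,95]))
top=np.nanmedian(Q[:,2])
p=np.array([0.5767,0.0145])
ctrl.goto([*p,0.15],down(101.1))
e=p-pose()[0][:2];print("err",e*1000);p=p+e
ctrl.move_l([*p,max(top-0.035+0.008,0.08)],0.1)
f0=np.array(ctrl.current_ft_force());print(f0,ctrl.current_time())
z0=pose()[0][2]
z=push(p,z0-0.002,0.054,0.002,lambda z:18,f0)
print(z,ctrl.current_time())
np.save("f0.npy",f0);np.save("p.npy",p)
E
```

```text
2051 [0.58069917 0.01530972 0.11792957] [0.11025279 0.11964553]
err [ 0.11056766 -0.07262942]
[-0.91837143  0.47272002 -0.30180298] 28.35
89.3 [577.1  14.4  89.8] [ 1.  -0.6 -0.4] 28.6
87.3 [576.7  14.4  87.3] [ 0.3 -0.3  0.1] 28.9
85.3 [576.7  14.4  85.1] [ 0.5 -1.  -0.7] 29.1
83.3 [576.8  14.4  83.2] [ 0.4 -0.9  0.4] 29.4
81.3 [576.7  14.4  81.2] [ 0.3 -1.3  1.3] 29.6
79.3 [576.7  14.4  79.1] [ 1.3 -0.3  1. ] 29.9
77.3 [576.7  14.4  77.1] [ 0.7 -0.9  1.1] 30.1
75.3 [576.6  14.4  75.1] [ 0.6 -1.1  0.2] 30.4
73.3 [576.6  14.4  73.1] [ 1.6 -0.4  0.2] 30.6
71.3 [576.7  14.4  71.2] [ 0.6 -1.   1.1] 30.9
69.3 [576.7  14.4  69.2] [ 1.  -0.4  0.3] 31.1
67.3 [576.6  14.4  67.1] [1.4 0.6 0.7] 31.4
65.3 [576.7  14.4  65.1] [ 0.3 -0.1 -0.7] 31.6
63.3 [576.6  14.4  63.1] [ 0.7 -0.9  1. ] 31.9
61.3 [576.7  14.4  61.2] [ 1.2 -1.6  0.2] 32.1
59.3 [576.7  14.4  59.2] [ 0.9 -1.2  0.5] 32.4
57.3 [576.7  14.5  57.2] [ 0.6 -0.3  0.9] 32.6
55.3 [577.   14.6  55.3] [ 1.3 -0.1  1. ] 32.9
0.054 32.85
```

No contact felt yet. I check heights numerically from the depth maps, here and raised.

```bash
cat >> h.py <<'E'
def portmap(W,im,nx=9,ny=7):
    a=np.radians(11.1);d=W-[0.5767,0.0143,0.116]
    x=d[...,0]*np.cos(a)+d[...,1]*np.sin(a);y=-d[...,0]*np.sin(a)+d[...,1]*np.cos(a);z=d[...,2]
    for yy in np.linspace(24,-24,ny)*1e-3:
        r=[]
        for xx in np.linspace(-48,48,nx)*1e-3:
            m=(abs(x-xx)<.004)&(abs(y-yy)<.003)
            r.append("%4.0f(%3d,%3d,%3d)"%(np.median(z[m])*1000,*np.median(im[m],0)) if m.sum()>1 else "   -            ")
        print(" ".join(r))
E
python3 - <<'E'
from h import *
for n in("wrist","scene"):
    s,W=snap(n);print(n);portmap(W,s["image"])
P=pose();s,W=snap("wrist");t=(W-P[0])@q2R(P[1]).as_matrix()
m=(abs(t[...,0])<0.02)&(abs(t[...,1])<0.025)
for z in np.arange(-0.09,0.0,0.006):
    k=m&(abs(t[...,2]-z)<.003)
    if k.sum()>3: print(round(z,3),k.sum(),t[k].min(0).round(3),t[k].max(0).round(3),np.median(s["image"][k],0))
x,y,_=P[0];ctrl.move_l([x,y,0.14],0.2)
s,W=snap("wrist");print("raised");portmap(W,s["image"]);print(ctrl.current_time())
E
```

```text
wrist
   0(173,169,165)    3( 72, 71, 70)    3( 70, 68, 67)    3( 67, 65, 64)    3( 64, 62, 61)    3( 61, 59, 58)    3( 58, 56, 55)    3( 58, 56, 55)    0(150,147,144)
   0(171,167,163)    1( 83, 81, 79)   24( 48, 47, 47)   58( 34, 35, 36)   41( 36, 36, 36)   58( 34, 35, 36)   24( 50, 49, 48)    1( 52, 50, 49)    0(151,148,144)
  61( 40, 46, 47)   47( 44, 46, 47)   60( 27, 28, 29)   -1( 50, 49, 48)   54( 33, 33, 34)   -2( 51, 49, 48)   58( 34, 34, 36)   45( 40, 40, 40)   61( 35, 36, 37)
   0(168,165,161)   47( 33, 34, 35)   31( 35, 35, 36)  -26(105,102, 98)   21( 34, 32, 32)  -26(112,110,110)   31( 45, 45, 47)   47( 35, 35, 36)    0(154,150,146)
   0(111,109,106)   39( 29, 30, 31)   32( 31, 32, 32)  -26( 70, 69, 68)   23( 30, 30, 30)    -               31( 44, 44, 46)   37( 30, 30, 31)    0(168,163,159)
   -              -33( 86, 77, 75)  -17(113, 60, 30)    -               22( 69, 68, 67)    -              -17(184, 91, 25)  -34( 66, 62, 60)    -            
   -                4( 49, 48, 49)    -                -                4( 30, 29, 30)    -                -                -  
[... 2408 characters left out ...]
3, 34, 35)  130( 36, 38, 38)  146( 34, 34, 35)
   0(167,163,158)  133( 30, 32, 33)  116( 32, 34, 35)   -4(222,111, 28)   97( 38, 35, 33)   -4(222,111, 24)  116( 44, 46, 46)  133( 30, 31, 32)    0(169,164,159)
   0(166,162,158)  126( 27, 29, 30)  117( 29, 31, 31)   -3(222,111, 24)  107( 32, 32, 31)   -3(222,110, 22)  117( 38, 40, 36)  125( 28, 29, 30)    0(167,162,157)
   0(166,162,158)    0( 79, 70, 58)   -2(107, 96, 52)   -2(103, 88, 48)   -2(105, 89, 46)   -1( 94, 78, 47)   -1( 91, 79, 51)   -0( 77, 66, 55)    0(166,161,157)
   0(169,164,160)    4( 81, 70, 67)    4( 81, 63, 57)    4( 82, 60, 52)    -                4( 76, 57, 52)    4( 73, 57, 53)    4( 69, 59, 57)    0(166,161,157)
33.625
```

The flaps are shut again and the cassette's top is about 26 mm below the deck, so it slid down easily. I push on through the flaps in fine steps to find the catches and the floor.

```bash
python3 - <<'E'
from push import *
p=np.load("p.npy")
ctrl.move_l([*p,0.09],0.15)
f0=np.array(ctrl.current_ft_force());print(f0)
z=push(p,0.084,0.0595,0.005,lambda z:15,f0,0.04)
if z<0.06: z=push(p,0.058,0.034,0.001,lambda z:14,f0,0.02)
E
```

```text
[-0.33441415  0.5368761   0.12850189]
84.0 [576.9  14.4  84.3] [ 1.1 -0.6  0.4] 34.4
79.0 [576.6  14.3  78.8] [-0.4 -1.2 -0.3] 34.7
74.0 [577.   14.5  74. ] [1.3 0.7 2.4] 35.0
69.0 [576.8  14.5  68.9] [ 1.6 -0.8  1.8] 35.2
64.0 [576.6  14.5  63.7] [ 0.9 -0.5 -0.9] 35.5
58.0 [576.6  14.4  57.7] [-1.4 -0.6  0.2] 36.0
57.0 [576.7  14.4  56.9] [ 1.6 -0.5 -0. ] 36.2
56.0 [576.8  14.4  56. ] [ 0.2 -1.   1.7] 36.5
55.0 [576.8  14.3  54.9] [1.4 0.2 0.6] 36.7
54.0 [576.8  14.4  53.9] [ 1.2 -0.5  1.1] 37.0
53.0 [576.8  14.5  52.9] [ 1.1 -0.  -1.1] 37.2
52.0 [576.7  14.4  51.9] [ 0.6 -0.2  0.1] 37.5
51.0 [576.7  14.4  50.9] [ 0.1 -0.6 -0.7] 37.7
50.0 [576.7  14.4  49.9] [-0.2 -0.6 -0.1] 38.0
49.0 [576.8  14.4  48.9] [ 0.6 -0.1 -0.4] 38.2
48.0 [576.8  14.4  47.9] [ 0.3 -0.6 -0.2] 38.5
47.0 [576.9  14.4  47.2] [-0.5 -0.7  4. ] 38.7
46.0 [577.   14.4  46.4] [ 0.1 -1.4  7.2] 39.0
45.0 [577.1  14.4  45.7] [-2.4 -0.4  9.8] 39.2
44.0 [577.2  14.5  45. ] [-2.6 -0.4 13.9] 39.5
43.0 [577.3  14.5  44.3] [-3.3 -0.6 16.9] 39.7
STOP
```

From TCP 47.2 mm the force climbs steadily at about 4.5 N/mm to 17 N. That is elastic, as the gasket should be and catch rub is not. I back off and touch again: if it clicked home, contact must return at the same height.

```bash
python3 - <<'E'
from push import *
p=np.load("p.npy")
print(np.array(ctrl.current_ft_force()))
ctrl.move_l([*p,0.050],0.03);ctrl.hold(0.3)
f0=np.array(ctrl.current_ft_force());print(f0,ctrl.current_time())
push(p,0.049,0.0445,0.0005,lambda z:9,f0,0.01)
E
```

```text
[-3.59514809 -0.05754805 17.00349361]
[ 0.49401827 -0.43268964  0.10973647] 40.3917
49.0 [576.8  14.4  48.8] [ 0.  -0.1 -0.6] 40.6
48.5 [576.8  14.5  48.5] [-0.   0.5  1. ] 40.9
48.0 [576.8  14.4  48. ] [-0.9  0.2  0.5] 41.1
47.5 [576.9  14.5  47.6] [-0.5  0.1  3.1] 41.4
47.0 [576.9  14.4  47.2] [-1.2  0.5  5.5] 41.6
46.5 [577.   14.4  46.9] [-1.7  0.6  6.8] 41.9
46.0 [577.   14.4  46.5] [-1.7  0.6  7.5] 42.1
45.5 [577.1  14.5  46.2] [-2.  -0.3 10.3] 42.4
STOP
```

Contact came back at the same height, so it is elastic. Before trusting it I rule out the knuckles resting on the bezel, using the side view.

```bash
python3 - <<'E'
from h import *
print(ctrl.current_grip_width(),ctrl.current_finger_force())
s,W=snap("side");P=pose();t=(W-P[0])@q2R(P[1]).as_matrix()
for z in np.arange(-0.13,-0.06,0.005):
    k=(abs(t[...,0])<0.04)&(abs(t[...,1])<0.07)&(abs(t[...,2]-z)<.0026)&(s["image"].max(-1)<100)
    if k.sum()>1: print("deck+%.0f"%((P[0][2]-z-.116)*1000),k.sum(),t[k].min(0).round(3),t[k].max(0).round(3))
C=np.linalg.inv(cam(s));c=C@[0.5767,0.0143,0.14,1];u,v=(np.array(s["K"])@c[:3]/c[2])[:2].astype(int)
cv2.imwrite("pics/s7.png",cv2.resize(s["image"][v-40:v+30,u-45:u+45,::-1],None,fx=8,fy=8,interpolation=cv2.INTER_CUBIC))
E
```

```text
-0.00013158113951261468 6.654166432708735
deck+60 64 [-0.01  -0.063 -0.133] [ 0.021  0.057 -0.128]
deck+55 63 [-0.    -0.063 -0.128] [ 0.021  0.056 -0.122]
deck+50 44 [ 0.003 -0.06  -0.123] [ 0.019  0.053 -0.118]
deck+45 40 [ 0.    -0.057 -0.117] [ 0.018  0.05  -0.113]
deck+40 37 [-0.011 -0.057 -0.113] [ 0.02   0.048 -0.107]
deck+35 35 [-0.009 -0.051 -0.107] [ 0.019  0.042 -0.102]
deck+30 30 [-0.01  -0.048 -0.102] [ 0.017  0.036 -0.098]
deck+25 40 [-0.009 -0.041 -0.097] [ 0.016  0.033 -0.093]
deck+20 40 [-0.009 -0.038 -0.092] [ 0.015  0.03  -0.087]
deck+15 26 [-0.01  -0.032 -0.087] [ 0.015  0.024 -0.082]
deck+10 18 [-0.02  -0.047 -0.082] [ 0.013  0.037 -0.077]
deck+5 71 [-0.024 -0.047 -0.078] [ 0.027  0.04  -0.072]
deck+0 30 [-0.035 -0.047 -0.073] [ 0.022  0.041 -0.068]
deck+-5 5 [-0.02  -0.04  -0.067] [ 0.006  0.03  -0.063]
deck+-10 2 [-0.02  -0.04  -0.063] [-0.017 -0.04  -0.061]
```

View pics/s7.png

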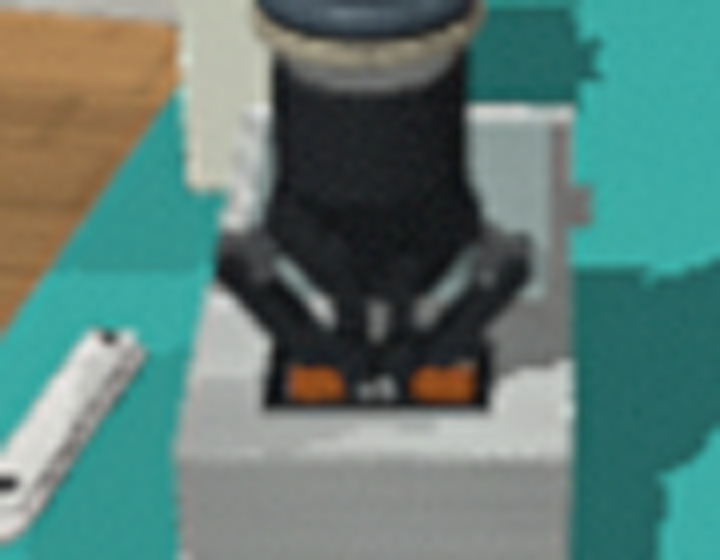

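The side view shows the linkages (at roughly (300,330) and (450,330)) forming a V inside the bezel, clear of its ends. So the contact is the cassette on its gasket, about 35 mm below the deck, inside the home range. I retract and check the flaps.

```bash
python3 - <<'E'
from h import *
p=np.load("p.npy")
ctrl.move_l([*p,0.06],0.05);ctrl.move_l([*p,0.16],0.15)
ctrl.goto([0.5767-0.06,0.0143-0.012,0.25],down(11.1))
s,W=snap("wrist");portmap(W,s["image"],9,9)
s,W2=snap("scene");
for q in("alebrije_cat","pebble_pot","shoehorn","perfume","hairbrush","cream_jar","lid"):
    for d in viewer.look_for(s,q)[:1]:
        c,r=int(d["xy"][0]*560),int(d["xy"][1]*420);print(q,round(d["conf"],2),c,r,W2[r,c].round(3))
print(ctrl.current_ft_force(),ctrl.current_time())
E
```

```text
252( 30, 33, 35)    4( 77, 77, 74)    3( 69, 67, 64)    4( 71, 65, 63)    4( 72, 65, 63)    4( 71, 65, 63)    4( 72, 66, 64)    4( 72, 68, 67)    0(173,171,166)
 250( 29, 33, 34)    1( 81, 76, 67)    1( 67, 62, 55)    0( 66, 59, 52)    1( 69, 58, 52)    1( 71, 59, 53)    0( 70, 60, 53)    1( 75, 66, 56)    0(175,171,166)
 242( 30, 37, 38)   -3( 89, 85, 63)   -4(226,119, 44)   -3(227,119, 41)   -4(228,120, 40)   -3(228,120, 42)   -4(229,122, 44)   -2(109, 77, 54)   -0(177,173,169)
 243( 28, 34, 35)   -3( 85, 80, 68)   -3(226,119, 44)   -3(227,119, 40)   -4(227,120, 38)   -3(228,120, 40)   -3(228,121, 43)   -2(105, 76, 55)   -0(178,173,168)
 249( 27, 29, 30)   -2( 89, 83, 67)   -3(222,117, 47)   -4(224,117, 41)   -4(224,118, 41)   -3(224,118, 42)   -3(225,120, 45)   -3( 94, 74, 55)    0(179,174,170)
 244( 28, 34, 35)   -3( 87, 81, 65)   -3(226,119, 44)   -3(227,118, 39)   -3(227,119, 38)   -4(228,120, 40)   -3(228,120, 42)   -3( 97, 73, 54)   -0(178,172,168)
 240( 28, 36, 37)   -3( 93, 87, 62)   -4(225,118, 45)   -3(226,118, 40)   -3(227,119, 39)   -4(228,119, 39)   -4(228,120, 42)   -3( 92, 72, 55)   -0(177,172,167)
 248( 27, 31, 32)    1( 82, 76, 67)    1( 72, 63, 58)    1( 70, 60, 55)    1( 70, 59, 54)    1( 69, 58, 54)    1( 69, 59, 56)    1( 71, 65, 59)   -0(172,168,164)
 252( 26, 28, 29)    3( 80, 74, 71)    4( 77, 69, 66)    4( 76, 65, 63)    4( 73, 63, 60)    4( 79, 70, 67)    4( 78, 70, 67)    3( 74, 68, 66)    0(175,171,166)
alebrije_cat 0.78 373 183 [0.522 0.348 0.054]
pebble_pot 0.89 414 211 [0.686 0.39  0.096]
shoehorn 0.59 275 304 [ 0.758 -0.097  0.015]
perfume 0.73 378 261 [0.778 0.22  0.069]
hairbrush 0.83 159 217 [ 0.352 -0.317  0.037]
cream_jar 0.71 352 147 [0.358 0.36  0.047]
lid 0.75 244 250 [ 0.61  -0.127  0.115]
[ 0.09815371  0.40206882 -0.04777519] 45.3667
```

Both flaps are shut flush, 4 mm below the deck, and everything else stands as it did, so I hand the job in.

```bash
python3 -c "
from h import *
print(ctrl.close_job())"
```

```text
the job is handed in; nothing more can be done
None
```

The cassette is home in its bay, its top about 35 mm below the deck and both flaps shut. I never felt the click itself and take it as home because it rests on the sprung gasket; I pushed to about 17 N, the first grasp closed on air without moving anything, and I handed in at about 45 s.

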